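# Find the covered socket and seat the stop post

## Task

Set up the dough portioning base: take the stop post out of its wooden rest, feel with its foot over the white plate for the covered socket, and let it sink in upright until its collar sits flat on the plate. Then let go of it, and leave the measuring cup and the pastry cutters as they are.

Things in the scene. Friction and masses are not known exactly. Their poses are not given: they have to be found in the camera images.
- post_grip (a point): Centre of the black round handle of the stop post (loose, about 0.16 kg). Handle 24 mm in diameter, 60 mm long (30 mm above and below this point). The foot of the post is 66 mm below this point. z runs up along the post. It starts upright in the rest block, the collar on the block's top; raise it more than 35 mm to draw it out.
- post_collar (a point): Centre of the underside of the post's steel collar (34 mm in diameter, 4 mm thick), 34 mm below post_grip. Below it the steel shank: 16 mm in diameter, 32 mm long, 1 mm chamfer at the foot. z up along the post.
- rest_block: Wooden rest block, 70 x 70 x 40 mm, fixed to the table, with a loose upright hole of 18.5 mm in the middle in which the post stands at first. Origin at the centre of its underside, x and y along its sides.
- base_centre (a point): Centre of the square window of the portioning base, on the surface of the flat white plate that shows in it, 45 mm above the table. Window 84 x 84 mm, x and y along its sides, z up; the steel lip round it stands 3 mm above the plate. The grey housing is 160 x 160 mm. All of it is fixed and rigid.
- dust_plug (a joint): How far the white sprung plug that fills the socket level with the plate is pushed down, in m: 0 level, about 0.032 with the post seated, end stop 0.035; takes under 1 N, less than the post's weight. Socket: one, upright, 17.6 mm in diameter with 1 mm chamfer, invisible; its centre lies anywhere up to 8 mm from the window's centre along each of the window's x and y.
- measuring_cup: Clear measuring cup, 66 mm in diameter, 70 mm high, loose, standing on the table; origin at the centre of its underside. Leave alone. The rest block and the cup stand on either side of the base, either way round.
- cutter_0: Round steel pastry cutter, 60 mm in diameter, 43 mm high, loose; origin at the centre of its underside. Leave alone.
- cutter_1: Round steel pastry cutter, 48 mm in diameter, 43 mm high, loose; origin at the centre of its underside. Leave alone.
- cutter_2: Round steel pastry cutter, 72 mm in diameter, 43 mm high, loose; origin at the centre of its underside. Leave alone.
Not all that is in view belongs to the job. What is meant by the part that bears post_grip is not purple, and is the smaller of those in its own colour.

How it is judged:
On the way, in this order (a step that is already met when the one before it is completed fails the run):
1. the post is lifted clear of its rest, upright (height (world z) of post_collar above 0.075 m and angle between post_collar's own z axis and vertical below 0.3 rad), for 0.1 s.
2. the post has sunk upright into the socket with its collar on the plate (value of joint dust_plug above 0.028 m and z of post_collar in the frame of base_centre below 0.003 m and horizontal distance between post_collar and base_centre below 0.02 m and angle between post_collar's own z axis and vertical below 0.07 rad), for 0.2 s.
At the end, for the whole second after the job is handed in: The post stands in the socket, within 0.07 rad of upright, its collar no more than 3 mm above the plate's surface, the plug pushed down more than 28 mm, the post within 20 mm of the window's centre, released and at rest (all of step 2 and linear speed of stop_post below 0.02 m/s and contact force between the fingers and stop_post below 0.1 N); the robot touches nothing.
It fails at once if the measuring_cup is moved more than 30 mm (distance of measuring_cup from where it was at the start of the episode above 0.03 m).
It fails at once if the cutter_0 is moved more than 30 mm (distance of cutter_0 from where it was at the start of the episode above 0.03 m).
It fails at once if the cutter_1 is moved more than 30 mm (distance of cutter_1 from where it was at the start of the episode above 0.03 m).
It fails at once if the cutter_2 is moved more than 30 mm (distance of cutter_2 from where it was at the start of the episode above 0.03 m).
It also fails if it takes over 72 s, if anything falls off the work surface, if the arm or the gripper's body presses on something with over 40 N, if the wrist force passes 120 N, or if a joint passes its speed limit or range.

## Robot

A 6-joint arm with a two-finger parallel gripper is mounted at the origin on the work surface; the furniture and walls round the work are solid. World frame = base frame: x ahead of the robot, y to its left, z up, the work surface at z = 0. Lengths are in m, angles in rad, forces in N, time in s.
With the tool pointing down it reaches from about 0.35 to 0.975 m from the base axis. Payload 4.9 kg.
Tool frame: the origin (TCP) lies at the very end of the fingers, on their centre line; the grasp point (between the pads) lies 19 mm behind it; z points along the fingers, y is the line along which they close (so a half turn about z gives the same grasp; the last joint's range is limited). The gripper opens to 85 mm and grips with 20 to 120 N. Pads are 22 mm wide; open, the fingers measure 114 mm over their backs; the gripper's body (76 mm by 85 mm) begins 54 mm behind the grasp point. The pads swing forward as they close: fully open they stand 13 mm farther back than shut.
Start: joints at [1.043, 0.053, 1.613, -0, 1.476, -0.119], TCP at [0.248, 0.573, 0.205] pointing down, gripper open.
Joint ranges: [-3.01, 3.01], [-1.01, 2.22], [0.06, 2.58], [-1.02, 4.17], [0.09, 2.62], [-3.14, 3.14]. Speed limits (rad/s): [2.57, 2.57, 3.14, 3.14, 3.14, 3.14].

## Interface

Orientations are given as a rotation vector (axis times angle).
In Python, from bench import r gives the robot as it stands. The module is installed in compiled form; this text tells all that it offers. Calls block until the motion is done:
- r.move_ptp(position, orientation): joint-space move of the TCP to a pose.
- r.line_to(position, attitude=None, v=0.15): straight line of the TCP; attitude=None keeps the orientation; v is the mean speed in m/s.
- r.goto_joints(angles): joint-space move.
- r.set_gripper(opening, effort=None): finger opening in m; effort is the grip in N (None keeps the last); returns when the fingers have stopped.
- r.dwell(seconds).
- r.inverse_kinematics(position, orientation): joint angles nearest the present ones, or None.
- r.read_state(): the state.
- r.read_camera(name): name is "scene" or "top" or "wrist"; returns a dict with "img" (400x640x3 uint8, red, green, blue), "depth" (400x640 float32, m along the optical axis (not along the pixel's ray), 0 where there is no reading), "fx", "fy", "cx", "cy" (pixels), "position" and "rotation" of the camera in the world. Camera axes: x right, y down, z forward; pixel columns grow to the right and rows downward; lengths in m; the calibration is good to about 2 mm. A picture is of the moment at which its call begins.
A pose or a line that the arm cannot do raises r.IKError and nothing moves.
- r.close_job(): hands the job in; it is judged then, once.
The state is a dict: "clock": time; "q": joint angles; "qd": joint speeds; "effort": joint torques, N m; "tcp_pos": TCP position; "ee_rot": TCP orientation; "ft_force": force on the tool from outside, world axes, zero at the start; "wrist_torque": the same for the moment, N m; "gripper_width": finger opening in m; "gripper_force": force on a finger pad.
Only numpy, scipy, OpenCV 4.12 (cv2) and the standard library are available. Lean on these libraries where they do the work, as an engineer would, in place of code of your own. Each camera call takes 0.05 s, during which the arm holds its last target. There are 200 camera calls.

## Working session

There is one attempt and no reset: what is moved stays moved. The work goes in short steps, each a Python script; the robot and the scene stay as the last script left them, time stands still between calls to the robot, and variables do not carry over. Pictures are saved under pics/ and viewed, at most 10 in all, crops included, and the job is handed in when it is done.

```bash
mkdir -p pics; cat > h.py <<'E'
import numpy as np, cv2
from bench import r
def cloud(c):
    d=c["depth"]; v,u=np.mgrid[:d.shape[0],:d.shape[1]]
    p=np.stack([(u-c["cx"])/c["fx"]*d,(v-c["cy"])/c["fy"]*d,d],-1)
    w=p@np.array(c["rotation"]).T+np.array(c["position"]); w[d==0]=np.nan
    return w
def save(n,im): cv2.imwrite("pics/"+n,cv2.cvtColor(im,cv2.COLOR_RGB2BGR))
E
python3 - <<'E'
from h import *
a=[]
for n in("top","scene"):
    c=r.read_camera(n); np.save(n+".npy",c,allow_pickle=True); save(n+".png",c["img"]); print(n,c["position"],np.round(c["rotation"],3).tolist(),c["fx"])
E
```

```text
top [ 0.5068119  -0.00895636  1.37302608] [-2.164, 2.183, -0.04] 488.6159534926128
scene [ 0.217551   -0.51626962  0.64617639] [-2.175, 0.717, -0.325] 365.07812681444136
```

View pics/top.png

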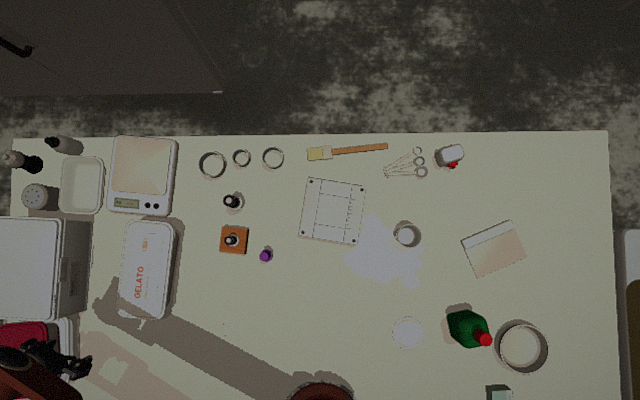

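View pics/scene.png

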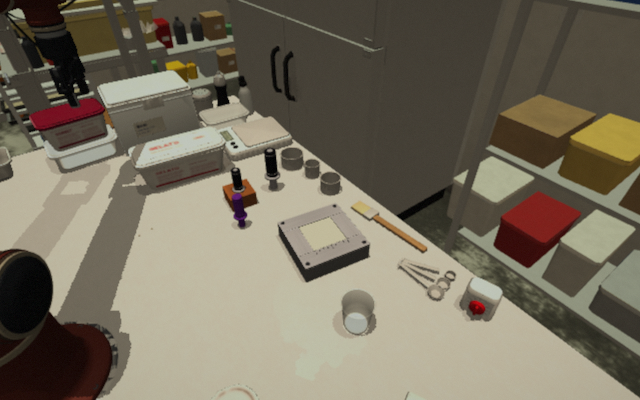

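The top view shows the candidates for the post: black at (232,240) in the orange rest block, a free-standing black one at (232,201), and a purple one at (265,256). The base is at (333,211), the cup at (407,235), and the cutters are at (212,165), (242,157) and (273,157). The one in the rest should be the smaller black one, so I'll check its size and take one enlarged crop.

```bash
sed -i 's/np.array(c\["rotation"\]).T/cv2.Rodrigues(np.array(c["rotation"],float))[0].T/' h.py
python3 - <<'E'
from h import *
t=np.load("top.npy",allow_pickle=True).item(); s=np.load("scene.npy",allow_pickle=True).item()
a=cv2.resize(s["img"][140:290,210:380],None,fx=3,fy=3,interpolation=cv2.INTER_CUBIC)
b=cv2.resize(t["img"][170:270,200:380],None,fx=4,fy=4,interpolation=cv2.INTER_CUBIC)[:,:]
save("crop.png",np.vstack([cv2.resize(a[:, :],(340,300)),np.zeros((0,340,3),np.uint8)]) if 0 else cv2.copyMakeBorder(np.hstack([a[:400],b[:400,:0]]),0,0,0,0,0))
save("cropb.png",b)
for nm,c in(("top",t),("scene",s)):
    w=cloud(c); z=w[...,2]; R=w
    f=np.isfinite(z)&(w[...,0]>.25)&(w[...,0]<1)&(abs(w[...,1])<.5)
    print(nm,"table z",np.nanmedian(z[f&(abs(z)<.01)]))
    # clusters above the table
    m=(f&(z>.012)&(z<.3)).astype(np.uint8)
    n,l,st,ce=cv2.connectedComponentsWithStats(m,connectivity=4)
    for i in range(1,n):
        if st[i,4]<25: continue
        p=w[l==i]; zt=np.percentile(p[:,2],97); q=p[p[:,2]>zt-.008]
        print(ce[i].round(),st[i,4],"ztop",zt.round(3),"mid",((q.max(0)+q.min(0))/2).round(3),"ext",np.ptp(q,axis=0).round(3),"rect",[np.round(x,3) for x in cv2.minAreaRect((q[:,:2]*1000).astype(np.float32))])
E
```

```text
top table z -0.0005624933193435488
[157. 175.] 2598 ztop 0.038 mid [0.68  0.453 0.037] ext [0.222 0.095 0.015] rect [array([679.249, 454.105]), array([ 94.407, 221.146]), np.float64(88.805)]
[450. 155.] 485 ztop 0.069 mid [ 0.727 -0.355  0.066] ext [0.049 0.062 0.01 ] rect [array([ 725.986, -354.546]), array([41.543, 60.669]), np.float64(20.367)]
[269. 151.] 84 ztop 0.044 mid [0.734 0.133 0.041] ext [0.045 0.056 0.009] rect [array([738.885, 136.334]), array([33.311, 59.084]), np.float64(25.936)]
[236. 153.] 71 ztop 0.047 mid [0.73  0.222 0.044] ext [0.043 0.041 0.01 ] rect [array([734.867, 226.833]), array([28.109, 46.794]), np.float64(45.302)]
[204. 159.] 124 ztop 0.046 mid [0.712 0.305 0.043] ext [0.064 0.062 0.009] rect [array([719.142, 311.523]), array([43.348, 70.454]), np.float64(48.623)]
[244. 161.] 40 ztop 0.044 mid [0.721 0.213 0.041] ext [0.034 0.034 0.008] rect [array([716.536, 208.715]), array([16.757, 43.013]), np.float64(44.425)]
[276. 164.] 43 ztop 0.045 mid [0.715 0.124 0.042] ext [0.036 0.044 0.007] rect [array([710.453, 119.024]), array([17.862, 53.394]), np.float64
[... 2301 characters left out ...]
ay([725.795, 127.464]), array([59.916, 57.792]), np.float64(78.198)]
[322. 240.] 4255 ztop 0.047 mid [ 0.575 -0.036  0.044] ext [0.183 0.184 0.01 ] rect [array([575.272, -35.921]), array([162.492, 160.869]), np.float64(80.302)]
[481. 297.] 1162 ztop 0.066 mid [ 0.725 -0.36   0.063] ext [0.051 0.064 0.01 ] rect [array([ 725.441, -358.724]), array([43.494, 61.646]), np.float64(16.717)]
[357. 309.] 1060 ztop 0.069 mid [ 0.505 -0.24   0.066] ext [0.066 0.065 0.01 ] rect [array([ 505.514, -239.392]), array([64.557, 64.449]), np.float64(70.13)]
[412. 396.] 45 ztop 0.014 mid [ 0.488 -0.403  0.014] ext [0.014 0.013 0.004] rect [array([ 488.102, -402.776]), array([12.439, 13.416]), np.float64(11.56)]
```

View pics/crop.png

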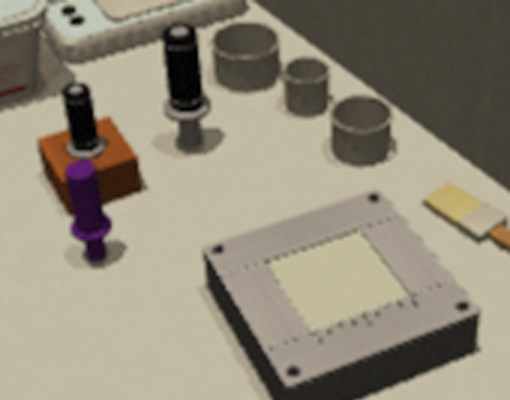

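View pics/cropb.png

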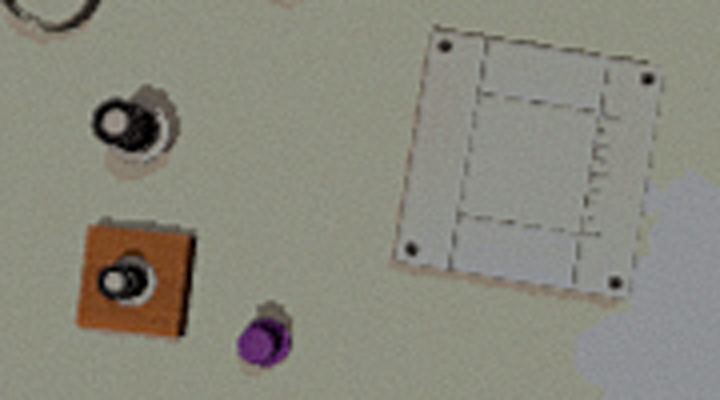

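The crop confirms it. The post in the orange rest has its top at z 0.104, which matches 0.040+0.034+0.030, and it is the smaller black one (the other black one is 0.129 tall, the third is purple). The rest is at (0.498, 0.239) and the base at (0.576, -0.034), turned about -10°. Now I'll go above the post.

```bash
python3 - <<'E'
from h import *
from scipy.spatial.transform import Rotation as Ro
s=r.read_state(); print(s["clock"],s["ee_rot"],s["ft_force"],Ro.from_rotvec(s["ee_rot"]).as_matrix().round(2).tolist())
R0=Ro.from_euler("x",np.pi)
for yaw in (0,90,-90,180):
    o=(Ro.from_euler("z",yaw,degrees=True)*R0).as_rotvec()
    for p in([.498,.239,.20],[.576,-.034,.2]):
        q=r.inverse_kinematics(p,o); print(yaw,p,None if q is None else np.round(q,2))
# best: yaw with smallest q6 at both
best=min((0,90,-90,180),key=lambda y:sum(abs(q[5]) if q is not None else 9 for q in [r.inverse_kinematics(p,(Ro.from_euler("z",y,degrees=True)*R0).as_rotvec()) for p in([.498,.239,.2],[.576,-.034,.2])]))
o=(Ro.from_euler("z",best,degrees=True)*R0).as_rotvec(); np.save("o.npy",o); print("best",best)
r.set_gripper(.05,60)
r.move_ptp([.498,.239,.20],o)
s=r.read_state(); print(s["clock"],s["tcp_pos"],s["gripper_width"],s["ft_force"])
c=r.read_camera("wrist"); np.save("w1.npy",c,allow_pickle=True); save("w1.png",c["img"])
w=cloud(c); m=(w[...,2]>.095)&(w[...,2]<.112)&(np.hypot(w[...,0]-.498,w[...,1]-.239)<.03); p=w[m]; print(m.sum(),(p.max(0)+p.min(0))/2,np.ptp(p,axis=0))
E
```

```text
0.1 [-6.37628463e-01 -3.07556405e+00  2.79118075e-03] [ 0.34120202 -0.81985981 -0.90138968] [[-0.92, 0.4, -0.0], [0.4, 0.92, -0.0], [0.0, -0.0, -1.0]]
0 [0.498, 0.239, 0.2] [ 0.31 -0.12  1.79 -0.    1.47  1.88]
0 [0.576, -0.034, 0.2] [-0.19 -0.06  1.73 -0.    1.47  1.38]
90 [0.498, 0.239, 0.2] [ 0.31 -0.12  1.79 -0.    1.47  0.31]
90 [0.576, -0.034, 0.2] [-0.19 -0.06  1.73  0.    1.47 -0.19]
-90 [0.498, 0.239, 0.2] [ 0.31 -0.12  1.79  0.    1.47 -2.83]
-90 [0.576, -0.034, 0.2] [-0.19 -0.06  1.73 -0.    1.47  2.95]
180 [0.498, 0.239, 0.2] [ 0.31 -0.12  1.79  0.    1.47 -1.26]
180 [0.576, -0.034, 0.2] [-0.19 -0.06  1.73  0.    1.47 -1.76]
best 90
2.0833 [0.49773841 0.23981355 0.20008489] 0.04978773572705411 [-0.79789257  0.27698403 -0.05808004]
574 [0.49765446 0.23847782 0.10000147] [0.02362646 0.02331399 0.00983268]
```

View pics/w1.png

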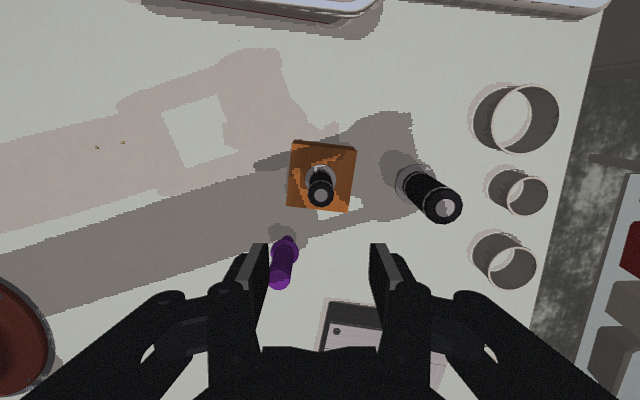

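The wrist view shows the post at (320,190) in its block, with the purple decoy at (282,265) and the larger black one at (435,200), both clear of the fingers. The post is at (0.4977, 0.2385). Next I grasp and lift it, and look at the base on the way.

```bash
python3 - <<'E'
from h import *
x,y=.4977,.2387
r.line_to([x,y,.11],v=.12); r.line_to([x,y,.061],v=.06)
s=r.read_state(); print(s["clock"],s["tcp_pos"],s["ft_force"])
r.set_gripper(.0,60); s=r.read_state(); print(s["gripper_width"],s["gripper_force"],s["ft_force"])
r.line_to([x,y,.13],v=.06); r.dwell(.2)
s=r.read_state(); print(s["clock"],s["tcp_pos"],s["gripper_width"],s["gripper_force"],s["ft_force"])
r.line_to([x,y,.17],v=.12)
r.move_ptp([.576,-.034,.17],np.load("o.npy")); r.dwell(.2)
s=r.read_state(); print(s["clock"],s["tcp_pos"],s["ft_force"],s["gripper_width"])
c=r.read_camera("wrist"); np.save("w2.npy",c,allow_pickle=True); save("w2.png",c["img"])
c=r.read_camera("scene"); np.save("s2.npy",c,allow_pickle=True); save("s2.png",cv2.resize(c["img"][100:290,220:440],None,fx=2.5,fy=2.5))
E
```

```text
4.0 [0.49806994 0.23884077 0.06143592] [ 1.38233338 -0.04335926  0.31581098]
0.021316018441196835 58.767598271369934 [1.90339886 1.11375277 1.98275489]
5.8667 [0.49746036 0.23861305 0.12954637] 0.021592906749472267 58.798694014549255 [ 1.00553146  0.20135307 -0.7801344 ]
7.6417 [ 0.57595582 -0.03264174  0.17001394] [ 0.11138781  0.49078356 -0.48552789] 0.02186932494517663
```

View pics/w2.png

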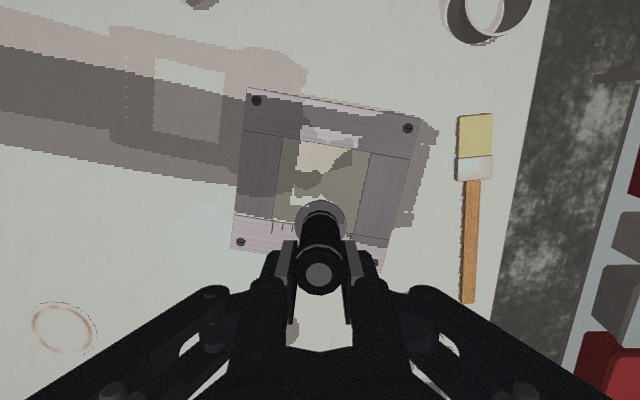

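View pics/s2.png

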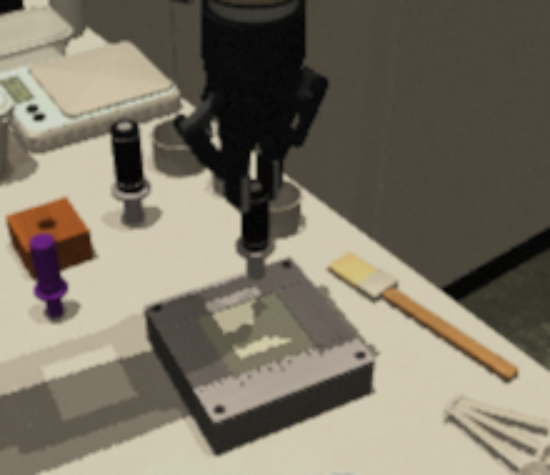

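The post is held upright above the base: the rest is empty, and the steel collar and shank hang free over the window, whose corners are at about (285,138), (370,152) and (273,215). I'll refine the window centre, make contact gently, then run a force-controlled square spiral.

```bash
cat >> h.py <<'E'
def F(n=4):
    fs=[]; 
    for _ in range(n): s=r.read_state(); fs.append(s["ft_force"]); r.dwell(.01)
    return np.mean(fs,0),s
E
python3 - <<'E'
from h import *
c=np.load("w2.npy",allow_pickle=True).item(); R=cv2.Rodrigues(np.array(c["rotation"],float))[0]
def px(u,v,z):
    d=R@np.array([(u-c["cx"])/c["fx"],(v-c["cy"])/c["fy"],1]); P=np.array(c["position"]); return (P+d*(z-P[2])/d[2])[:2]
S=[px(*p,.046) for p in((256,100),(408,128),(240,242))]; W=[px(*p,.048) for p in((285,138),(370,152),(273,215))]
for Q in(S,W): print("centre",(Q[1]+Q[2])/2,"sides",np.linalg.norm(Q[1]-Q[0]),np.linalg.norm(Q[2]-Q[0]),"ang",np.degrees(np.arctan2(*(Q[0]-Q[2])[::-1])))
w=cloud(c); m=np.zeros(w.shape[:2],bool); m[165:205,290:350]=1; print("plate z",np.nanmedian(w[m][:,2]))
P=np.array([.5755,-.034])
f0,s=F(8); print("free",f0,s["tcp_pos"])
r.line_to([*P,.105],v=.1); r.dwell(.2); f0,s=F(8); print(f0,s["tcp_pos"])
z=.103
while z>.092:
    r.line_to([*P,z],v=.02); f,s=F(3); print(round(z,4),s["tcp_pos"].round(4) if hasattr(s["tcp_pos"],"round") else s["tcp_pos"],(f-f0).round(2))
    if (f-f0)[2]>4: break
    z-=.0007
print(s["clock"])
np.save("f0.npy",f0)
E
```

```text
centre [ 0.57547729 -0.03556141] sides 0.14082407269355876 0.1410668172402336 ang 80.08843247104566
centre [ 0.57604039 -0.03140706] sides 0.08017977503476631 0.0767079163357232 ang 79.37425353264963
plate z 0.04401238274000113
free [-0.13154018 -0.32684795 -1.5547421 ] [ 0.57599929 -0.03324402  0.17005541]
[ 0.05303515 -0.03171833 -1.41751501] [ 0.57606391 -0.03410152  0.10590475]
0.103 [ 0.5754 -0.034   0.1029] [-0.28  0.21 -0.17]
0.1023 [ 0.5754 -0.034   0.1022] [-0.1   0.49  0.21]
0.1016 [ 0.5755 -0.034   0.1015] [ 0.1  -0.43  0.81]
0.1009 [ 0.5755 -0.034   0.1008] [0.01 0.07 0.27]
0.1002 [ 0.5755 -0.034   0.1001] [-0.25 -0.05  0.32]
0.0995 [ 0.5755 -0.034   0.0995] [ 0.22 -0.18  0.28]
0.0988 [ 0.5755 -0.034   0.0988] [-0.26  0.35  0.06]
0.0981 [ 0.5757 -0.0341  0.0986] [-1.33 -0.02  3.24]
0.0974 [ 0.576  -0.0342  0.0986] [-1.49 -0.23  6.26]
11.3417
```

Contact is at tcp z 0.0986 with a stiffness of about 5 N/mm. The centre estimates agree on about (0.5757, -0.035). Starting the spiral.

```bash
python3 - <<'E'
from h import *
C=np.array([.5757,-.035]); a=np.radians(-9.9); M=np.array([[np.cos(a),-np.sin(a)],[np.sin(a),np.cos(a)]])
f0=np.load("f0.npy"); pitch=2.; step=1.
pts=[np.zeros(2)]; d=np.array([1.,0]); n=1
while n<=10:
    for _ in range(2):
        for k in range(int(n*pitch/step)): pts.append(pts[-1]+d*step)
        d=np.array([-d[1],d[0]])
    n+=1
pts=[p for p in pts if max(abs(p))<=10]
zc=.0971; log=[]; hit=None
r.line_to([*(C+M@pts[0]*1e-3),zc],v=.02)
for p in pts[1:]:
    r.line_to([*(C+M@p*1e-3),zc],v=.025); s=r.read_state(); t=s["tcp_pos"]; f=np.array(s["ft_force"])-f0
    log.append((*p,t[2],*f)); 
    if t[2]<.0979: hit=p; break
    if s["clock"]>45 or f[2]>25: print("stop",f); break
L=np.array(log); print("hit",hit,len(L),s["clock"],t); print("z min/max",L[:-1,2].min(),L[:-1,2].max()); print(L[-6:].round(4).tolist())
i=np.argsort(L[:,2])[:6]; print(L[i].round(4).tolist())
f,s=F(4); print((f-f0).round(2),s["tcp_pos"])
E
```

```text
hit [8. 5.] 109 38.85 [ 0.58302564 -0.03189443  0.09773348]
z min/max 0.09800683916759509 0.09868867362305779
[[8.0, 0.0, 0.0981, -10.0201, -1.3151, 17.3581], [8.0, 1.0, 0.0981, -10.4085, -2.5894, 16.5812], [8.0, 2.0, 0.098, -10.2906, -3.099, 16.1596], [8.0, 3.0, 0.098, -9.2163, -3.8835, 17.2608], [8.0, 4.0, 0.098, -11.4427, -4.1655, 16.9601], [8.0, 5.0, 0.0977, -3.7455, -1.4291, 10.9783]]
[[8.0, 5.0, 0.0977, -3.7455, -1.4291, 10.9783], [8.0, 4.0, 0.098, -11.4427, -4.1655, 16.9601], [8.0, 3.0, 0.098, -9.2163, -3.8835, 17.2608], [8.0, 2.0, 0.098, -10.2906, -3.099, 16.1596], [8.0, -5.0, 0.098, -8.7354, 0.7746, 15.6909], [8.0, -6.0, 0.098, -8.8383, 0.6156, 15.9741]]
[-3.92 -1.73 11.46] [ 0.58301921 -0.03190308  0.0977225 ]
```

At (8,5) mm the upward force fell from 17 to 11 N and the tool dipped, which suggests the edge of the socket. I'll press down there, giving way to sideways forces.

```bash
python3 - <<'E'
from h import *
f0=np.load("f0.npy"); s=r.read_state(); P=np.array([.5844,-.03145]); z=.0968
for k in range(8):
    r.line_to([*P,z],v=.03); s=r.read_state(); f=np.array(s["ft_force"])-f0; t=np.array(s["tcp_pos"])
    print(round(s["clock"],2),P.round(4),round(z,4),t.round(4),f.round(1))
    if f[2]>22: break
    if f[2]<8: z-=.0015
    P=P+np.clip(f[:2]*.00008,-.0005,.0005)
c=r.read_camera("scene"); save("s3.png",cv2.resize(c["img"][130:280,250:400],None,fx=4,fy=4,interpolation=cv2.INTER_CUBIC))
E
```

```text
39.13 [ 0.5844 -0.0314] 0.0968 [ 0.5831 -0.0319  0.0977] [-4.5 -1.4 11.9]
39.38 [ 0.584  -0.0316] 0.0968 [ 0.583  -0.032   0.0977] [-2.9 -0.5 12.1]
39.63 [ 0.5838 -0.0316] 0.0968 [ 0.5829 -0.0321  0.0977] [-2.7 -1.2 11.8]
39.88 [ 0.5836 -0.0317] 0.0968 [ 0.5829 -0.0322  0.0978] [-3.1 -1.3 10.4]
40.13 [ 0.5833 -0.0318] 0.0968 [ 0.5827 -0.0322  0.0977] [-2.1 -0.4  9.8]
40.38 [ 0.5832 -0.0318] 0.0968 [ 0.5827 -0.0323  0.0977] [-2.2 -1.3 10.3]
40.63 [ 0.583  -0.0319] 0.0968 [ 0.5826 -0.0323  0.0978] [-2.2 -1.7 10.2]
40.88 [ 0.5828 -0.0321] 0.0968 [ 0.5825 -0.0324  0.0977] [-1.  -0.9  9.5]
```

View pics/s3.png

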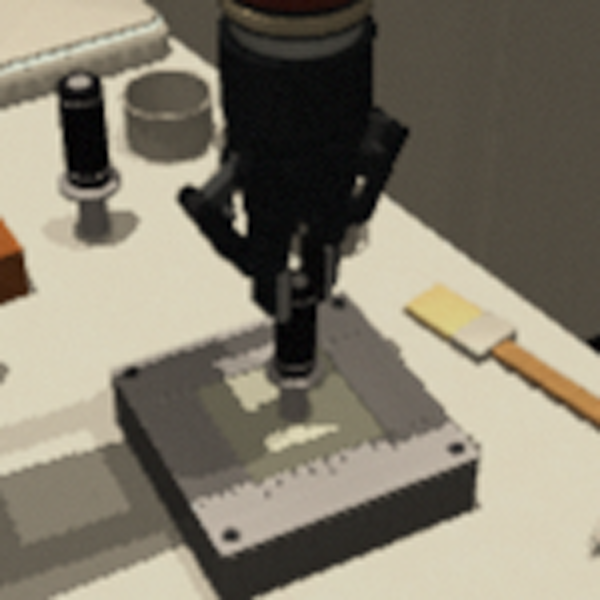

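The post still looks upright, with its foot at about (295,410) in the enlarged view and no clear sinking. The position controller builds up force over time, so I'll unload and recontact with regulated light force (6 N). I'll search around the dip first, in 2 mm steps, then the parts not yet covered.

```bash
python3 - <<'E'
from h import *
C=np.array([.5757,-.035]); a=np.radians(-9.9); M=np.array([[np.cos(a),-np.sin(a)],[np.sin(a),np.cos(a)]])
f0=np.load("f0.npy")
W=lambda p:C+M@(np.array(p)*1e-3)
r.line_to([*W((7,4)),.1005],v=.05); z=.0982
pts=[(7,4),(7,5.5),(7,7),(8.5,7),(8.5,5.5),(8.5,4),(8.5,2.5),(5.5,5),(5.5,6.5),(5.5,8),(7,8.5),(8.5,8.5),(7,8.5),(5.5,8.5)]+[(x,8) for x in(4,2,0,-2,-4,-6,-8)]+[(-8,y) for y in(6,4,2,0,-2,-4,-6,-8)]+[(x,-8) for x in(-6,-4,-2,0,2,4,6,8)]
for i,p in enumerate(pts):
    r.line_to([*W(p),z],v=.04); s=r.read_state(); t=np.array(s["tcp_pos"]); f=np.array(s["ft_force"])-f0
    q=M.T@(t[:2]-C)*1e3
    print(p,round(z,4),q.round(1),t[2].round(4),f.round(1),round(s["clock"],2))
    if t[2]<.0968: print("FOUND"); break
    if s["clock"]>53: break
    z+=np.clip((f[2]-6)*.00008,-.0005,.0006)
E
```

```text
(7, 4) 0.0982 [6.4 4.1] 0.0979 [-2.3  1.1  4.7] 41.43
(7, 5.5) 0.0981 [6.4 5.4] 0.0979 [-2.7 -0.4  4.6] 41.68
(7, 7) 0.098 [7.1 6.9] 0.0979 [-2.  -1.1  3.2] 41.93
(8.5, 7) 0.0978 [8.6 7. ] 0.0979 [-3.5 -1.1  5.9] 42.18
(8.5, 5.5) 0.0977 [8.6 5.7] 0.0979 [-1.8 -1.3  5.4] 42.43
(8.5, 4) 0.0977 [8.7 4.2] 0.0979 [-1.9  0.6  5.2] 42.68
(8.5, 2.5) 0.0976 [8.7 2.8] 0.0978 [-1.3  2.3  6.3] 42.93
(5.5, 5) 0.0977 [6.3 4.9] 0.0979 [2.5 0.  3.1] 43.18
(5.5, 6.5) 0.0974 [6.2 6.2] 0.0979 [ 2.7 -1.1  4.6] 43.43
(5.5, 8) 0.0973 [6.  7.7] 0.0978 [ 1.7 -2.7  7.1] 43.68
(7, 8.5) 0.0974 [6.7 8. ] 0.0978 [-0.3 -2.3  7.1] 43.93
(8.5, 8.5) 0.0975 [7.4 8. ] 0.0978 [-2.8 -0.6  9.6] 44.18
(7, 8.5) 0.0978 [6.5 8.1] 0.0978 [-0.6 -2.1  6.2] 44.43
(5.5, 8.5) 0.0978 [5.6 8.3] 0.0979 [ 1.1 -1.6  5.6] 44.68
(4, 8) 0.0978 [4.2 8.1] 0.0978 [ 2.6 -1.   4.8] 44.93
(2, 8) 0.0977 [2.1 8.2] 0.0978 [ 2.7 -0.1  4.8] 45.18
(0, 8) 0.0976 [0.2 8.1] 0.0978 [ 3.1 -1.6  6.2] 45.43
(-2, 8) 0.0976 [-1.9  8.1] 0.0978 [ 4.3 -0.8  7.8] 45.68
(-4, 8) 0.0977 [-4.1  8.1] 0.0978 [ 3.7 -1.   6.6] 45.93
(-6, 8) 0.0978 [-6.1  8. ] 0.0978 [ 2.7 -0.   5.9] 46.18
(-8, 8) 0.0978 [-8.1  8. ] 0.0978 [ 3.1 -0.7  6.5] 46.43
(-8, 6) 0.0978 [-8.1  6.2] 0.0978 [3.2 0.5 6.4] 46.68
(-8, 4) 0.0978 [-8.2  4.4] 0.0978 [3.  1.7 6.6] 46.93
(-8, 2) 0.0979 [-8.5  2.7] 0.0977 [2.4 3.3 6.9] 47.18
(-8, 0) 0.098 [-8.8  0.9] 0.0977 [2.  3.2 7.2] 47.43
(-8, -2) 0.098 [-9.1 -0.9] 0.0976 [1.3 3.6 6.8] 47.68
(-8, -4) 0.0981 [-9.3 -2.8] 0.0976 [1.4 3.5 7.2] 47.93
(-8, -6) 0.0982 [-9.6 -4.7] 0.0975 [1.8 4.2 6.7] 48.18
(-8, -8) 0.0983 [-9.7 -6.7] 0.0975 [0.7 4.3 7.2] 48.43
(-6, -8) 0.0984 [-8.6 -6.7] 0.0974 [-1.3  4.8  8.5] 48.68
(-4, -8) 0.0986 [-7.1 -7. ] 0.0973 [-2.2  4.3  8.3] 48.93
(-2, -8) 0.0987 [-5.3 -7.3] 0.0972 [-2.   3.1  6.8] 49.18
(0, -8) 0.0988 [-2.8 -7.6] 0.0971 [-1.7  2.5  3.9] 49.43
(2, -8) 0.0986 [ 0.  -7.9] 0.0967 [-2.   2.   0.4] 49.68
FOUND
```

At (0,-7.9) mm the force dropped to 0.4 N and the tool sank. I'll push down there with sideways compliance.

```bash
python3 - <<'E'
from h import *
C=np.array([.5757,-.035]); a=np.radians(-9.9); M=np.array([[np.cos(a),-np.sin(a)],[np.sin(a),np.cos(a)]])
f0=np.load("f0.npy"); s=r.read_state(); P=np.array(s["tcp_pos"])[:2]; z=.0965
for k in range(10):
    r.line_to([*P,z],v=.03); s=r.read_state(); f=np.array(s["ft_force"])-f0; t=np.array(s["tcp_pos"])
    print(round(s["clock"],2),(M.T@(P-C)*1e3).round(1),round(z,4),(M.T@(t[:2]-C)*1e3).round(1),t[2].round(4),f.round(1))
    if f[2]>15 or t[2]<.09 : break
    if f[2]<6: z-=.001
    P=P+np.clip(f[:2]*.0001,-.0006,.0006)
E
```

```text
49.93 [ 0.  -7.9] 0.0965 [-0.8 -7.8] 0.0954 [-1.3  2.  -1. ]
50.18 [-0.2 -7.7] 0.0955 [-0.5 -7.7] 0.0952 [-1.7  1.7  0. ]
50.43 [-0.4 -7.6] 0.0945 [-0.4 -7.5] 0.0946 [-2.8  1.6  1.1]
50.68 [-0.7 -7.4] 0.0935 [-0.4 -7.4] 0.0938 [-1.1  2.2  2.1]
50.93 [-0.8 -7.3] 0.0925 [-0.5 -7.2] 0.0926 [-0.9  1.5  1.3]
51.18 [-0.9 -7.1] 0.0915 [-0.7 -7.1] 0.0915 [-0.2  1.4  1.6]
51.43 [-1. -7.] 0.0905 [-0.9 -7. ] 0.0903 [-0.2  1.7  0.1]
51.68 [-1.  -6.8] 0.0895 [-1.  -6.8] 0.0894 [0.7 2.2 0.9]
```

It is sinking freely, 8 mm deep with under 2 N. I'll go on to the collar.

```bash
python3 - <<'E'
from h import *
f0=np.load("f0.npy"); s=r.read_state(); P=np.array(s["tcp_pos"])[:2]; z=.0875
for k in range(22):
    r.line_to([*P,z],v=.04); s=r.read_state(); f=np.array(s["ft_force"])-f0; t=np.array(s["tcp_pos"])
    print(round(s["clock"],2),P.round(4),round(z,4),t.round(4),f.round(1))
    if f[2]>14 or s["clock"]>58: break
    z-=.0025 if f[2]<4 else .0008
    P=P+np.clip(f[:2]*.0001,-.0006,.0006)
np.save("P.npy",P)
E
```

```text
51.93 [ 0.5735 -0.0416] 0.0875 [ 0.5734 -0.0416  0.0872] [-0.4  1.4  0.8]
52.18 [ 0.5735 -0.0414] 0.085 [ 0.5733 -0.0414  0.0846] [0.4 1.3 0. ]
52.43 [ 0.5735 -0.0413] 0.0825 [ 0.5733 -0.0413  0.0821] [-0.8  1.5 -0.6]
52.68 [ 0.5734 -0.0411] 0.08 [ 0.5733 -0.0411  0.0797] [-1.   1.9 -0. ]
52.93 [ 0.5733 -0.041 ] 0.0775 [ 0.5732 -0.0409  0.0772] [-0.4  1.5  0.5]
53.18 [ 0.5733 -0.0408] 0.075 [ 0.5732 -0.0408  0.0747] [0.  1.9 0.7]
53.43 [ 0.5733 -0.0406] 0.0725 [ 0.5732 -0.0406  0.0722] [-0.8  1.1  0.1]
53.68 [ 0.5732 -0.0405] 0.07 [ 0.5731 -0.0405  0.0697] [-1.2  1.   0.9]
53.93 [ 0.5731 -0.0404] 0.0675 [ 0.573  -0.0404  0.0672] [-1.2  1.6  1.7]
54.18 [ 0.573  -0.0402] 0.065 [ 0.5732 -0.0404  0.0663] [-5.   1.8  7.7]
54.43 [ 0.5725 -0.0401] 0.0642 [ 0.5732 -0.0403  0.0662] [-4.4  1.9 10.6]
54.68 [ 0.572  -0.0399] 0.0634 [ 0.5732 -0.0403  0.0662] [-6.   1.1 13.6]
54.93 [ 0.5714 -0.0398] 0.0626 [ 0.5731 -0.0403  0.0661] [-5.8  3.4 14.7]
```

The collar has seated at tcp z 0.066, as predicted. I'll unload, release, retreat and check.

```bash
python3 - <<'E'
from h import *
P=[.5732,-.0404]
r.line_to([*P,.0655],v=.03); r.dwell(.3); s=r.read_state(); print(s["clock"],s["tcp_pos"],s["ft_force"])
r.set_gripper(.05); r.line_to([*P,.15],v=.08)
r.line_to([*P,.24],v=.2); s=r.read_state(); print(s["clock"],s["ft_force"],s["gripper_width"])
c=r.read_camera("wrist"); w=cloud(c)
m=(w[...,2]>.07)&(w[...,2]<.16)&(np.hypot(w[...,0]-P[0],w[...,1]-P[1])<.03); p=w[m]; zt=np.percentile(p[:,2],95); q=p[p[:,2]>zt-.004]; print("top",zt,(q.max(0)+q.min(0))/2,np.ptp(q,axis=0))
c=r.read_camera("scene"); save("s4.png",cv2.resize(c["img"][130:280,230:400],None,fx=4,fy=4,interpolation=cv2.INTER_CUBIC)[:600,:680])
E
```

```text
55.5 [ 0.57330396 -0.04041175  0.06633043] [-4.68960098  2.07893939  7.64094409]
57.6917 [-0.40232803  0.41779293 -0.12349236] 0.049803678859414904
top 0.10876174475215625 [ 0.56718492 -0.04075918  0.10726923] [0.02299744 0.02326343 0.00478761]
```

View pics/s4.png

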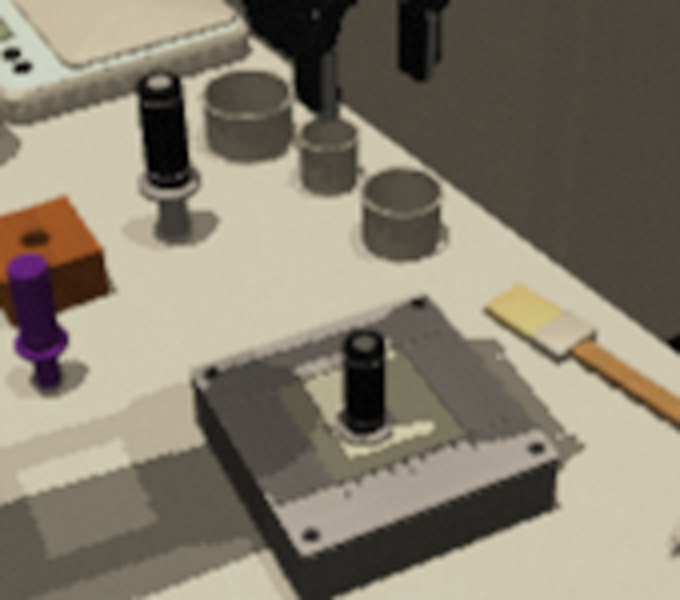

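The post stands upright, collar on the plate at (362,430), and its top height of 0.109 is as expected. One quick check of the lean with the arm at rest, then I hand in.

```bash
python3 - <<'E'
from h import *
r.dwell(.3); s=r.read_state(); print(s["tcp_pos"],s["clock"])
for n in("wrist","top","scene"):
    w=cloud(r.read_camera(n)); near=np.hypot(w[...,0]-.57,w[...,1]+.04)<.03
    for lo,hi in((.104,.112),(.08,.1),(.0475,.054)):
        p=w[near&(w[...,2]>lo)&(w[...,2]<hi)]
        if len(p)>5: print(n,lo,len(p),((p.max(0)+p.min(0))/2).round(4),np.ptp(p,axis=0).round(4))
E
```

```text
[ 0.57287563 -0.04035128  0.23913731] 58.0917
wrist 0.104 425 [ 0.5673 -0.0406  0.1072] [0.023  0.0232 0.0056]
wrist 0.08 65 [ 0.568  -0.0343  0.0903] [0.0228 0.0103 0.0187]
wrist 0.0475 115 [ 0.5677 -0.0364  0.0496] [0.032  0.024  0.0041]
scene 0.104 66 [ 0.5669 -0.0422  0.107 ] [0.0227 0.0236 0.0052]
scene 0.08 69 [ 0.5648 -0.0452  0.0899] [0.0187 0.0183 0.0189]
scene 0.0475 25 [ 0.5667 -0.0486  0.0507] [0.0296 0.0209 0.0057]
```

```bash
python3 -c "
from bench import r
print(r.close_job())"
```

```text
the job is handed in; nothing more can be done
None
```

The stop post stands upright in the socket with its collar flat on the plate, released, at about 58 s of the 72 s; the cup and cutters were not touched, and the job is handed in (it returned no verdict).

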